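Load a tray into the filling jig and lock the sliding stop one hole in

TASK

Lift only the top white tray off the pile in the sheet pan and set it down, not drop it, flat on the black bed of the blue filling jig between the side strips, then let go of it. Then pull the red plunger knob up, slide the yellow stop to the next hole towards the tray so that it closes up behind the tray, let the pin go fully home in that hole, and finish still gripping the red knob with the pin held home. Leave the rest of the pile and everything else on the table alone.

Things in the scene. Friction and masses are not known exactly. Their poses are not given: they have to be found in the camera images.
- tray_top: top one of three alike white trays nested in a pile; open, 60 mm (its x) by 90 mm (its y), 30 mm high, about 90 g. Origin: centre of its underside, z up. Lower 12 mm: narrower foot, 50 x 80 mm; above it upright outer walls 60 x 90 mm, 3 mm thick. The foot nests in the tray below with 2 mm play; that tray's rim is 12 mm above this origin, so the upper 18 mm of the walls is free to grip.
- tray_mid: the middle tray of the pile, same shape, its underside 18 mm below that of the top tray; it stays in the pile
- tray_bottom: the lowest tray of the pile, same shape, standing on the floor of the sheet pan (3 mm above the table); it stays there
- pan: fixed aluminium sheet pan, 240 mm (its x) by 165 mm (its y), rim 14 mm high, floor 3 mm thick; holds the pile and two lids. Origin at the centre of its underside, on the table.
- jig: fixed blue filling jig, base plate 110 mm (its x) by 300 mm (its y), 12 mm thick. Origin on the table; y is the slide direction, pointing from rail to bed. A square steel rail, 30 mm wide, top 42 mm above the table, runs from y = -145 to 0 mm; a black bed from y = 3 to 135 mm, then a blue end block, 64 mm wide, top 50 mm above the table.
- bed (a point): where the centre of the tray's underside lies when the tray touches the end block: jig x = 0, y = 90 mm, on the bed's flat top, 16 mm above the table. The tray's long side goes along jig y. Before the stop is moved the tray's centre may lie from jig y = 51 to 90 mm; the stop pushes it on as it closes, and leaves 3 mm play along y when locked.
- strip (a point): middle of the top of one of the two aluminium side strips of the bed (jig x = 31.5, y = 75 mm, 24 mm above the table), 120 mm long. They stand 8 mm over the bed with inner faces at jig x = +-29 and outer faces at +-34 mm: beside the tray's foot (4 mm play each side), under its wider walls.
- next_hole (a point): centre of the next hole, in the rail's top (jig x = 0, y = -19 mm, 42 mm above the table). The rail has four 11 mm square holes 36 mm apart, at jig y = -127, -91, -55 and -19 mm; at the start the pin is in the one at -55. The next one is seen from above between the yellow sleeve and the stop plate.
- stop (a point): middle of the pushing face of the yellow stop plate, 34 mm above the table, 61 mm ahead (jig +y) of the knob's axis; moves with the slide. The plate is 50 mm wide, 12 mm thick, its top 50 mm above the table. Two straps join it to the yellow sleeve on the rail under the knob (44 x 36 mm, top 54 mm above the table).
- slide (a joint): travel of the yellow stop along jig +y, in m: 0 = pin in its starting hole (knob axis at jig y = -55 mm), 0.036 = pin in the next hole towards the bed. Range -0.085 to 0.050, about 1.5 N friction, stays where left. With the pin in a hole it has only 1.5 mm play each way. It is moved by the knob, once the knob is pulled up.
- plunger (a joint): height in m by which knob and pin are pulled up: 0 = pin fully home, 12 mm deep in the rail; at 0.012 the pin's round 8 mm tip just clears the rail; 0.016 = hard upper end. A spring pulls it down with 4.5 N at 0, rising to 9 N at the top; it does not latch. Resting on the rail between holes it reads about 0.012.
- knob: red upright cylindrical plunger knob, 26 mm diameter, 32 mm high. Origin at the centre of its underside, 68 mm above the table when the pin is home (top at 100 mm). Below it a 20 mm thick steel barrel stands on the yellow sleeve, from 54 to 66 mm. It rises with plunger and travels with slide.
- cup_a: bystander to be left alone: white plastic cup, 68 mm wide, 48 mm high; origin at the centre of its underside
- cup_b: bystander to be left alone: white plastic cup, 68 mm wide, 48 mm high; origin at the centre of its underside
- tape: bystander to be left alone: amber tape roll lying flat, 72 mm wide, 24 mm high; origin at the centre of its underside
- lid_a: bystander to be left alone: black round lid in the sheet pan, 60 mm wide, 12 mm high; origin at the centre of its underside
- lid_b: bystander to be left alone: black round lid in the sheet pan, 60 mm wide, 12 mm high; origin at the centre of its underside
- jar: bystander to be left alone: clear jar with black cap, 60 mm wide, 75 mm high; origin at the centre of its underside
- driver: bystander to be left alone: screwdriver with orange handle, 170 mm long, lying; origin at the centre of its underside
Mind the look-alikes: they are no part of the job. Leave any purple look-alike of the tray_mid alone.

How it is judged:
By the outcome, as a careful person would: the job done as asked, in the order asked, and still so for the second after the job is handed in, while the arm keeps its last pose, push and grip.
It also fails if it takes over 56 s, if anything falls off the work surface, if the arm or the gripper's body presses on something with over 40 N, if the wrist force passes 120 N, or if a joint passes its speed limit or range.

ROBOT

A 6-joint arm with a two-finger parallel gripper is mounted at the origin on the work surface. World frame = base frame: x ahead of the robot, y to its left, z up, the work surface at z = 0. Lengths are in m, angles in degrees, forces in N, time in s.
With the tool pointing down it reaches from about 0.35 to 0.975 m from the base axis. Payload 4.9 kg.
Tool frame: the origin (TCP) lies between the finger pads; the fingertips stand 25 mm ahead of it and the grasp point (between the pads) lies 6 mm ahead of it; z points along the fingers, y is the direction in which the jaws open and shut (so a half turn about z gives the same grasp; the last joint's range is limited). The gripper opens to 85 mm and grips with 20 to 120 N. Pads are 22 mm wide; open, the fingers measure 114 mm over their backs; the gripper's body (76 mm by 85 mm) begins 54 mm behind the grasp point. The pads swing forward as they close: fully open they stand 13 mm farther back than shut.
Start: joints at [58.442, 3.019, 92.412, -0, 84.569, -6.818], TCP at [0.262, 0.568, 0.256] pointing down, gripper open.
Joint ranges: [-172.51, 172.51], [-57.92, 126.97], [3.15, 148.05], [-58.71, 238.71], [5.1, 150.11], [-179.66, 179.66]. Speed limits (degrees/s): [147.25, 147.25, 180, 180, 180, 180].

INTERFACE

Orientations are given as [roll, pitch, yaw] about the fixed x, y, z axes, in that order (R = Rz(yaw) Ry(pitch) Rx(roll)).
In Python, from rig import r, effector, ik, camera, calibration, workorder, status gives the robot as it stands. Calls block until the motion is done:
- r.move_pose(position, orientation): joint-space move of the TCP to a pose.
- r.move_linear(position, attitude=None, speed=0.15, threshold=None): straight line of the TCP; attitude=None keeps the orientation; speed is the mean speed in m/s. With threshold (N) it stops when the force on the tool has changed by that much, and returns True; else False.
- r.move_j(angles): joint-space move.
- effector.release() and effector.grab(newtons=None): open the fingers fully, or close them until they stop; newtons is the grip in N (None keeps the last).
- r.sleep(seconds).
- ik(position, orientation): joint angles nearest the present ones, or None.
- camera(name): name is "side" or "top"; returns the picture (384x512x3 uint8, red, green, blue); there is no depth.
- calibration(name): a dict with "intrinsics" (3x3 intrinsics, pixels), "R" (3x3) and "t" (3): a world point X has camera coordinates R X + t. Camera axes: x right, y down, z forward; pixel columns grow to the right and rows downward; lengths in m; the calibration is good to about 2 mm. A picture is of the moment at which its call begins. calibration takes no time and is no camera call.
A pose or a line that the arm cannot do raises r.IKError and nothing moves.
- workorder.job_done(): hands the job in, once; it reports no verdict.
Readings, each from a call of its own:
- status.get_clock(): time.
- status.get_joints(): joint angles.
- status.get_joint_vel(): joint speeds.
- status.get_joint_torque(): joint torques, N m.
- status.get_tcp_pos(): TCP position.
- status.get_tool_rot(): TCP orientation.
- status.get_contact_force(): force on the tool from outside, world axes, zero at the start.
- status.get_ft_torque(): the same for the moment, N m.
- status.get_finger_gap(): finger opening in m.
Only numpy, scipy, OpenCV 4.12 (cv2) and the standard library are available. Lean on these libraries where they do the work, as an engineer would, in place of code of your own. Each camera call takes 0.05 s, during which the arm holds its last target. There are 200 camera calls.

## Working session

There is one attempt and no reset: what is moved stays moved. The work goes in short steps, each a Python script; the robot and the scene stay as the last script left them, time stands still between calls to the robot, and variables do not carry over. Pictures are saved under pics/ and viewed, about 8 in all and at most 12, crops included, and the job is handed in when it is done.

```bash
ls; mkdir -p pics
python3 - <<'E'
from rig import *
import cv2
for n in("top","side"):
    im=camera(n); cv2.imwrite(f"pics/{n}0.png",im[:,:,::-1])
    c=calibration(n); print(n,c)
print(status.get_clock(),status.get_tool_rot())
E
```

```text
pics
top {'intrinsics': array([[478.765346  ,   0.        , 261.43352555],
       [  0.        , 478.765346  , 187.71934175],
       [  0.        ,   0.        ,   1.        ]]), 'R': array([[ 0.01475149, -0.99969277,  0.01991885],
       [-0.98096257, -0.0183272 , -0.19333016],
       [ 0.19363582, -0.01668774, -0.98093154]]), 't': array([-0.03287587,  0.54462544,  1.1923807 ])}
side {'intrinsics': array([[352.57080636,   0.        , 250.17629738],
       [  0.        , 352.57080636, 186.37978591],
       [  0.        ,   0.        ,   1.        ]]), 'R': array([[-0.99879435, -0.04436244, -0.02101947],
       [-0.00369037,  0.49482288, -0.86898602],
       [ 0.04895125, -0.86786076, -0.49439001]]), 't': array([0.54305268, 0.08425097, 0.77186768])}
0.1 [-1.79892587e+02 -1.50716406e-02  1.55259421e+02]
```

View pics/top0.png

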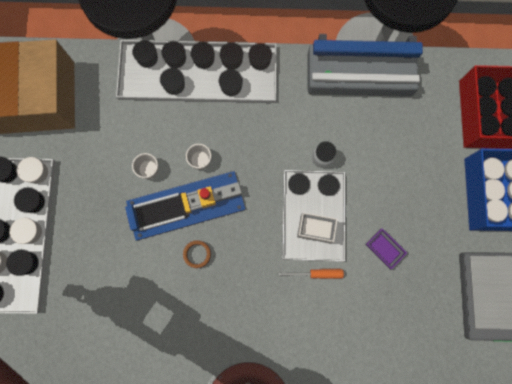

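View pics/side0.png

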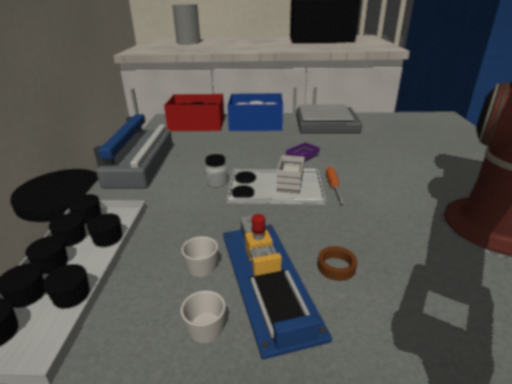

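The top view shows the jig around (186,205), the pile at (319,229), and the knob at (205,194). The side view agrees. I'll enlarge both next.

Run:
```python
import cv2,numpy as np
a=cv2.imread("pics/top0.png"); s=cv2.imread("pics/side0.png")
def crop(im,x0,y0,w,h,k,st=10):
    o=cv2.resize(im[y0:y0+h,x0:x0+w],None,fx=k,fy=k,interpolation=cv2.INTER_CUBIC)
    for x in range((x0+st-1)//st*st,x0+w,st): cv2.line(o,((x-x0)*k,0),((x-x0)*k,6),(0,255,0),1); cv2.putText(o,str(x),((x-x0)*k,16),0,.35,(0,255,255),1)
    for y in range((y0+st-1)//st*st,y0+h,st): cv2.line(o,(0,(y-y0)*k),(6,(y-y0)*k),(0,255,0),1); cv2.putText(o,str(y),(8,(y-y0)*k+4),0,.35,(0,255,255),1)
    return o
cv2.imwrite("pics/c_jig.png",crop(a,120,165,130,80,6))
p=crop(a,278,163,75,105,5); q=crop(s,215,140,120,75,3)
out=np.zeros((530,800,3),np.uint8); out[:525,:375]=p; out[:225,380:740]=q
cv2.imwrite("pics/c_pile.png",out)
```

```text
(no output)
```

View pics/c_jig.png

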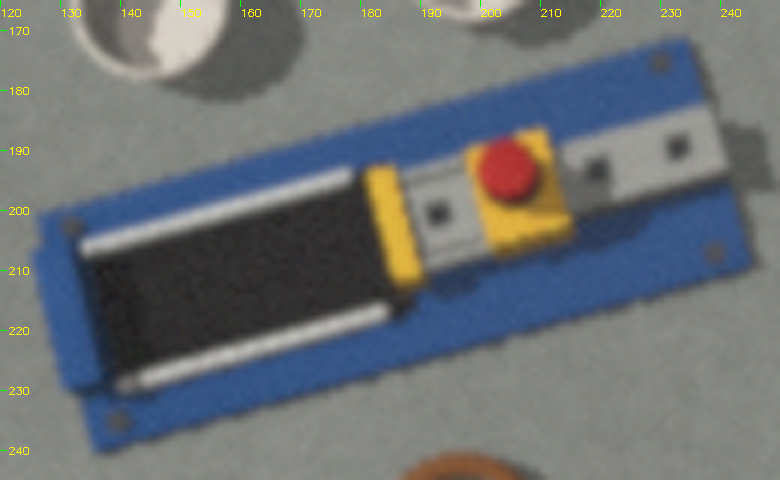

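View pics/c_pile.png

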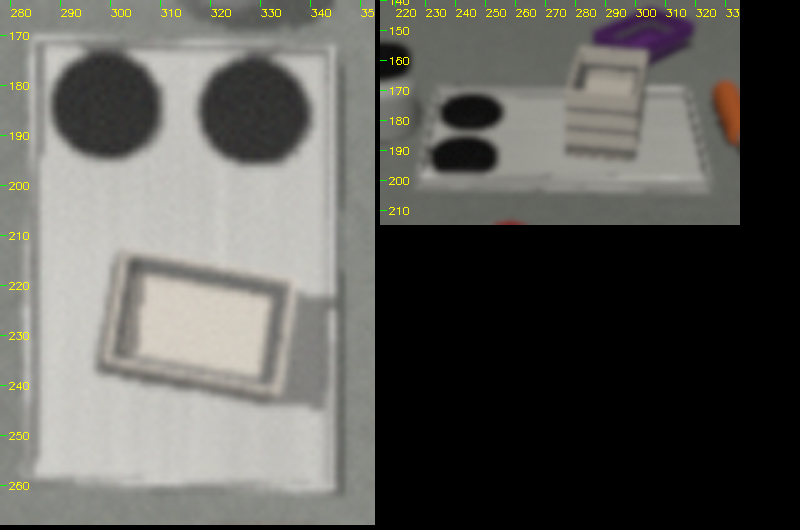

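The jig crop shows rail holes at crop pixels (678,147), (598,171) and (438,214), plus the base corners. The pile crop shows the tray rim corners at about (120,252), (297,284), (283,395) and (99,363). I'll fit both poses using the known sizes.

```bash
cat > h.py <<'E'
import numpy as np
from scipy.optimize import least_squares
from rig import *
def proj(n,X):
    c=calibration(n); P=(np.asarray(X)@c["R"].T+c["t"])@c["intrinsics"].T
    return P[:,:2]/P[:,2:]
def full(p,k,x0,y0): return np.asarray(p,float)/k-0.5+0.5/k+[x0,y0]
def world(p,L):
    a=np.radians(p[2]); L=np.asarray(L,float)/1000
    return np.c_[p[0]+np.cos(a)*L[:,0]-np.sin(a)*L[:,1],p[1]+np.sin(a)*L[:,0]+np.cos(a)*L[:,1],L[:,2]]
def fit(obs,p0,loss="linear"):
    f=lambda q:np.concatenate([(proj(n,world([q[0],q[1],q[2]*100],L))-uv).ravel() for n,L,uv in obs])
    s=least_squares(f,[p0[0],p0[1],p0[2]/100]); x=s.x*[1,1,100]
    return x,s.fun.reshape(-1,2)
E
python3 - <<'E'
from h import *
np.set_printoptions(precision=4,suppress=True)
J=[[-0,-127,42],[0,-91,42],[0,-19,42],[55,150,12],[55,-150,12],[-55,-150,12],[-55,150,12]]
uv=full([(678,147),(598,171),(438,214),(40,213),(688,40),(757,268),(98,452)],6,120,165)
ob=[("top",np.array(J),uv)]
x,r=fit(ob,[.55,.2,15]); print("jig",x);print(r)
x2,_=fit([("top",np.array(J)[:3],uv[:3])],x); print("holes only",x2)
x3,_=fit([("top",np.array(J)[3:],uv[3:])],x); print("corners only",x3)
print("knob top px",(proj("top",world(x,[[0,-55,100]]))-[120,165]+.417)*6, "side",proj("side",world(x,[[0,-55,100],[0,90,16]])))
T=[[30,45,69],[30,-45,69],[-30,-45,69],[-30,45,69]]
ut=full([(120,252),(297,284),(283,395),(99,363)],5,278,163)
us=full([(268,50),(198,46),(187,92),(262,98)],3,215,140)
print("tray?")
t,r=fit([("top",T,ut)],[.5,-.1,-10]); print(t);print(r)
# side: far = -y ; image right = -x
T2=[[-30,-45,69],[30,-45,69],[30,45,69],[-30,45,69]]
t2,r=fit([("side",T2,us)],t); print("side",t2);print(r)
t3,r=fit([("top",T,ut),("side",T2,us)],t); print("both",t3)
for n in("top","side"):
    c=calibration(n); print(-c["R"].T@c["t"])
E
```

```text
jig [ 0.504   0.1747 16.8449]
[[-0.5888  0.5653]
 [-0.5427  0.24  ]
 [-0.6162  0.4684]
 [ 0.2612 -0.0379]
 [ 1.0221 -0.9696]
 [ 0.4874 -0.2769]
 [ 0.0276 -0.0404]]
holes only [ 0.505   0.1732 16.9068]
corners only [ 0.5031  0.1758 16.7377]
knob top px [[501.4295 170.2391]] side [[259.1056 217.0358]
 [284.0102 310.5899]]
tray?
[ 0.4426 -0.1672 -9.2438]
[[ 0.3267 -0.4384]
 [-0.2168 -0.5988]
 [-0.86    0.4791]
 [ 0.7517  0.5541]]
side [ 0.4451 -0.1657 -7.827 ]
[[-0.3848  0.2117]
 [ 0.4104  0.2729]
 [ 0.2402  0.0555]
 [-0.2541 -0.3829]]
both [ 0.4438 -0.1671 -8.6749]
[ 0.3039 -0.003   1.2756]
[0.5049 0.6523 0.4662]
```

Run:
```python
from h import *
import cv2
c=status.get_clock
a=-8.7
r.move_pose([.44,.04,.16],[180,0,a+90]); print(c())
r.move_linear([.44,.04,.045],speed=.15)
print(r.move_linear([.44,.04,.002],speed=.03,threshold=3)); o=status.get_tcp_pos()[2]; print("open tip offset",o,status.get_finger_gap(),c())
r.move_linear([.44,.04,.13],speed=.2)
t=np.array([.4438,-.167])
r.move_pose([*t,.13],[180,0,a+90])
r.move_linear([*t,.0615+o+.004],speed=.1)
print(status.get_tcp_pos(),c())
cv2.imwrite("pics/s1.png",camera("side")[:,:,::-1])
im=cv2.imread("pics/s1.png")[90:210,210:350]
cv2.imwrite("pics/s1c.png",cv2.resize(im,None,fx=5,fy=5,interpolation=cv2.INTER_CUBIC))
```

```text
2.1333
True
open tip offset 0.023097765895181872 0.08565095712207009 3.8667
[ 0.44392118 -0.16645618  0.08853086] 5.9583
```

View pics/s1c.png

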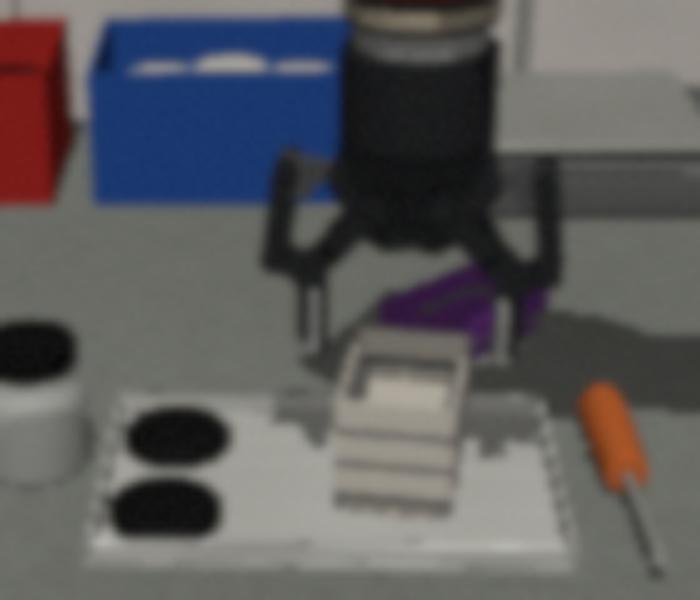

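The open gripper straddles the pile. Tip inner faces are at crop columns 325 and 495, and the rim mid-edges at about 345 and 465. I'll check this against projections.

```bash
python3 - <<'E'
from h import *
p=[.44392,-.16646,-8.7]
cr=lambda X:((proj("side",X)-[210,90])*5+2).round(0).tolist()
print("tips inner/outer mid-pad, z=.0635", cr(world(p,[[42.7,0,63.5],[-42.7,0,63.5],[42.7,11,63.5],[42.7,-11,63.5],[57,0,63.5],[-57,0,63.5]])))
print("tips z=.0655", cr(world(p,[[42.7,0,65.5],[-42.7,0,65.5]])))
t=[.4438,-.167,-8.7]
print("rim", cr(world(t,[[30,45,69],[30,-45,69],[-30,-45,69],[-30,45,69],[30,0,69],[-30,0,69]])))
print("foot bottom", cr(world(t,[[25,40,3],[-25,40,3]])))
E
python3 - <<'E'
import cv2
im=cv2.imread("pics/s1.png")[140:200,260:320]
cv2.imwrite("pics/s1d.png",cv2.resize(im,None,fx=10,fy=10,interpolation=cv2.INTER_CUBIC))
E
```

```text
tips inner/outer mid-pad, z=.0635 [[326.0, 372.0], [492.0, 383.0], [323.0, 381.0], [329.0, 362.0], [299.0, 370.0], [521.0, 385.0]]
tips z=.0655 [[326.0, 368.0], [493.0, 379.0]]
rim [[340.0, 402.0], [361.0, 327.0], [474.0, 334.0], [462.0, 411.0], [351.0, 363.0], [468.0, 371.0]]
foot bottom [[348.0, 513.0], [446.0, 521.0]]
```

View pics/s1d.png

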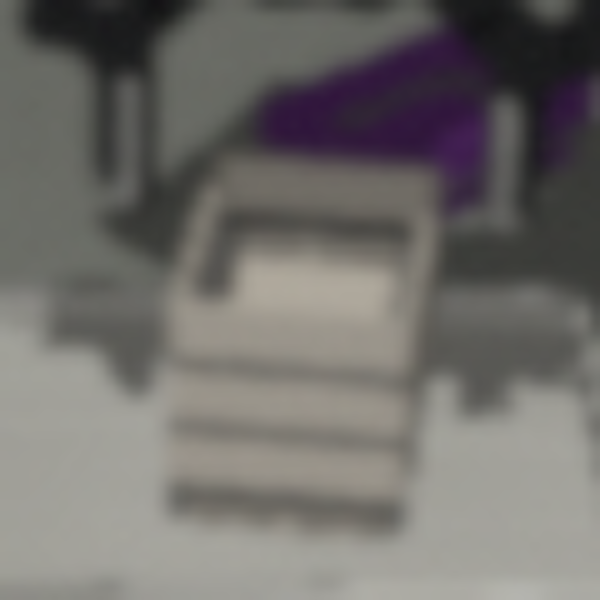

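The rim agrees with the projection to about 1 mm. The open tips look about 11 mm higher than the touch suggested, so I'll repeat the touch and read the force.

Run:
```python
from h import *
c=status.get_clock
r.move_linear([.4439,-.1665,.13],speed=.2)
r.move_pose([.44,.035,.05],[180,0,81.3])
print(status.get_contact_force())
for i in range(3):
    h=r.move_linear([.44,.035,.006],speed=.03,threshold=5)
    z=status.get_tcp_pos()[2]; f=status.get_contact_force(); print(h,z,f,c())
    if abs(f[2])>4 or not h: break
r.move_linear([.44,.035,.13],speed=.2)
print(status.get_contact_force(),c())
```

```text
[ 0.83980657 -0.29011613  0.4904067 ]
True 0.017262882949109 [-0.71447049  0.10628241  3.55088662] 8.2583
True 0.017138651532082227 [-5.83487509 -1.60679118  9.33116892] 8.4667
[-0.52080141  0.4241237  -1.53056142] 9.1833
```

Run:
```python
from h import *
import cv2
c=status.get_clock
t=[.4446,-.167]
r.move_pose([*t,.12],[180,0,81.3])
r.move_linear([*t,.078],speed=.08)
print(status.get_contact_force(),status.get_tcp_pos())
effector.grab(30); print(status.get_finger_gap(),status.get_contact_force(),c())
a=camera("side")
r.move_linear([*t,.098],speed=.04)
r.move_linear([*t,.14],speed=.1)
print(status.get_finger_gap(),status.get_contact_force(),c())
b=camera("side")
f=lambda im:cv2.resize(im[120:220,240:320,::-1],None,fx=5,fy=5,interpolation=cv2.INTER_CUBIC)
cv2.imwrite("pics/s2.png",np.hstack([f(a),f(b)]))
```

```text
[ 0.20715763 -0.08843186  0.09926275] [ 0.44471649 -0.16689382  0.07796426]
0.059203355347884644 [1.11210051 0.59366102 3.71215643] 11.05
0.05924779903207108 [-0.21507814  0.78933331 -0.7716296 ] 12.3167
```

View pics/s2.png

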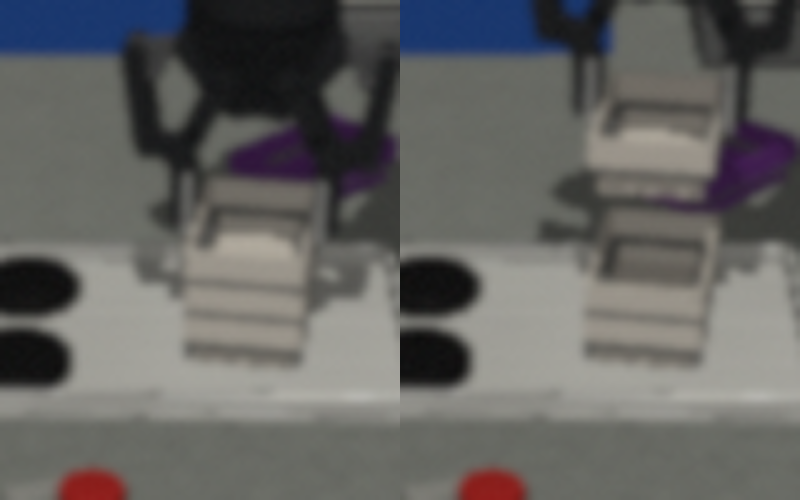

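Only the top tray came up. The lower two stand where they were, and the tray is level in the jaws. Next I'll place it.

```bash
cat >> h.py <<'E'
JIG=[.5047,.1738,16.85]
def jw(x,y): return world(JIG,[[x,y,0]])[0,:2]
E
python3 - <<'E'
from h import *
import cv2
c=status.get_clock
b=jw(0,78); print(b); yaw=106.85
r.move_linear([.4446,-.167,.19],speed=.25)
r.move_pose([*b,.19],[180,0,yaw])
r.move_linear([*b,.075],speed=.15)
a=camera("side")
r.sleep(.2)
for i in range(3):
    h=r.move_linear([*b,.0535],speed=.03,threshold=4)
    z=status.get_tcp_pos(); f=status.get_contact_force(); print(h,z,f,c())
    if z[2]<.0575 or f[2]>4: break
d=camera("side")
f=lambda im:cv2.resize(im[220:350,220:330,::-1],None,fx=3.6,fy=3.6,interpolation=cv2.INTER_CUBIC)
cv2.imwrite("pics/s3.png",np.hstack([f(a),f(d)]))
E
```

```text
[0.48209037 0.24845122]
True [0.4816883  0.24828091 0.05588384] [-0.40145051  0.02630321  4.36165047] 16.0333
```

View pics/s3.png

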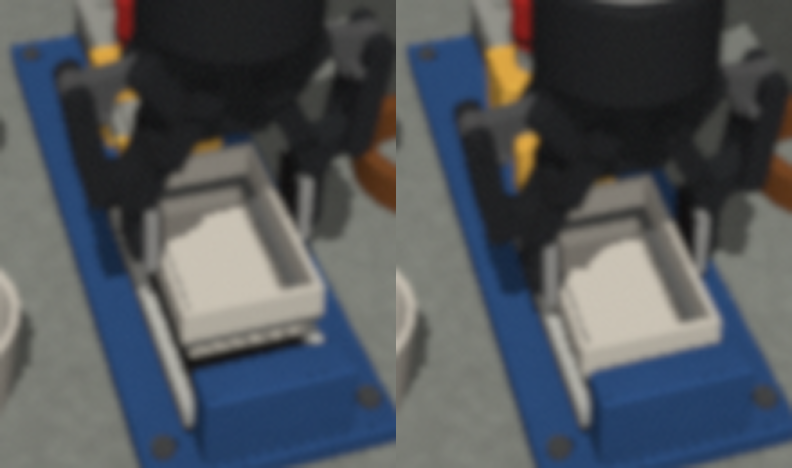

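The tray seated on the bed at TCP z 0.0559, and the picture shows it flat between the strips near the end block. I'll release it, hover over the knob and check both.

Run:
```python
from h import *
import cv2
c=status.get_clock
effector.release(); print(status.get_finger_gap())
b=jw(0,78); r.move_linear([*b,.17],speed=.2)
k=jw(0,-55); print(k)
r.move_pose([*k,.17],[180,0,16.85])
print(status.get_joints(),c())
a=camera("side"); t=camera("top")
f=lambda im:cv2.resize(im[:,:,::-1],None,fx=4,fy=4,interpolation=cv2.INTER_CUBIC)
A=f(a[190:340,220:320]); B=f(t[165:245,120:220])
A[:320]=A[:320]; o=np.zeros((600,800,3),np.uint8); o[:,:400]=A; o[:320,400:]=B
cv2.imwrite("pics/s4.png",o)
```

```text
0.08553238701688758
[0.52064269 0.12116132]
[ 5.13846469e+00 -5.36358061e+00  1.09235443e+02  1.01360548e-02
  7.62369578e+01  7.82283678e+01] 18.3917
```

View pics/s4.png

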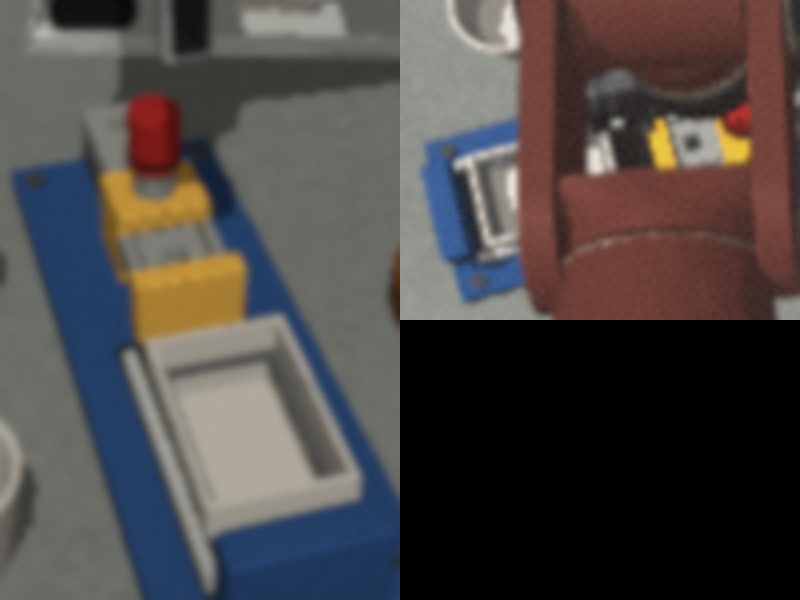

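The tray lies flat between the strips, a few mm from the end block. The knob top is at about (258,216) full px, within about 1 px of the fit. Next: grip, pull and slide.

Run:
```python
from h import *
import cv2
c=status.get_clock
P=status.get_tcp_pos; F=status.get_contact_force
k=jw(0,-55)
r.move_linear([*k,.098],speed=.12); print(P(),F())
effector.grab(60); r.sleep(.2); print("gap",status.get_finger_gap(),P(),F(),c())
r.move_linear([*k,.112],speed=.04); r.sleep(.1); print("up",status.get_finger_gap(),P(),F(),c())
d=jw(0,-19)-k
if F()[2]<-4:
    r.move_linear([*(k+d),.112],speed=.04); r.sleep(.1); print("slid",P(),F(),c())
a=camera("side")
A=cv2.resize(a[190:340,220:320,::-1],None,fx=4,fy=4,interpolation=cv2.INTER_CUBIC)
cv2.imwrite("pics/s5.png",A)
```

```text
[0.5211634  0.12127518 0.09865001] [ 0.20232598 -0.30239691  0.46667338]
gap 0.024294011498277843 [0.52111348 0.12084468 0.09874811] [-1.29810179 -3.08203345  5.495698  ] 20.0333
up 0.024091887168864137 [0.52054036 0.12140512 0.11056826] [ 5.34062466  0.17243889 -7.23303556] 20.6333
slid [0.50996138 0.15595007 0.11050281] [ 5.43489032  0.81430433 -8.87350754] 21.7833
```

View pics/s5.png

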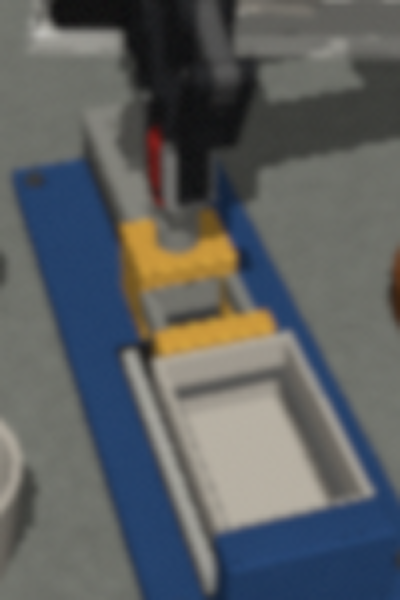

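The sleeve moved forward, the plate closes up behind the tray, and the tray touches the end block. The measured travel is 36.1 mm. I'll lower the pin now.

Run:
```python
from h import *
import cv2
c=status.get_clock
P=status.get_tcp_pos; F=status.get_contact_force
n=jw(0,-19)
h=r.move_linear([*n,.097],speed=.03,threshold=16); r.sleep(.2)
print(h,P(),F(),status.get_finger_gap(),c())
# wiggle test: a seated pin resists
m=jw(0,-15); r.move_linear([*m,.097],speed=.04); r.sleep(.1); print("fwd4",P(),F(),c())
r.move_linear([*n,.097],speed=.04); r.sleep(.2); print("back",P(),F(),c())
a=camera("side")
cv2.imwrite("pics/s6.png",cv2.resize(a[190:340,220:320,::-1],None,fx=4,fy=4,interpolation=cv2.INTER_CUBIC))
```

```text
True [0.51060199 0.15517729 0.09875286] [-1.6985703  -0.75893916  6.26894773] 0.02429150937247832 22.5083
fwd4 [0.51044008 0.15602481 0.09872868] [  0.30219053 -15.14162359   8.17337898] 22.8833
back [0.51064424 0.15526927 0.09868625] [-2.99446408 -3.53842473  8.06736725] 23.3333
```

View pics/s6.png

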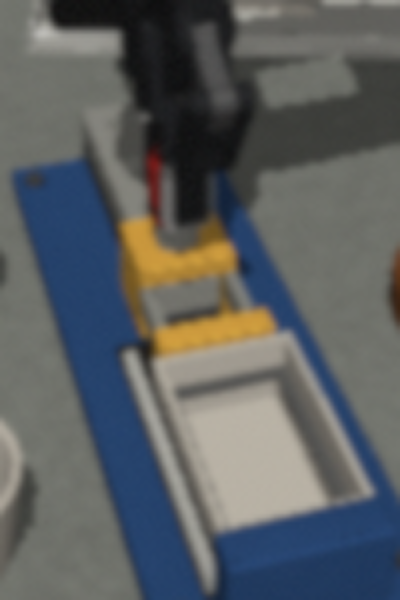

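The TCP height matches its value when I gripped the knob with the pin home. The pin also blocks sideways motion: a 4 mm command moved it under 1 mm and built up 15 N. I'm handing in.

```bash
python3 -c "
from rig import *
print(status.get_finger_gap(),status.get_clock()); workorder.job_done()"
```

```text
0.024102275016994103 23.3833
the job is handed in; nothing more can be done
```

The job is done and handed in at 23.4 s of the 56 s allowed. The top tray is on the jig bed, the stop is locked in the next hole behind it, and the arm still grips the red knob.

- **Tray:** I lifted only the top tray. The picture after the lift shows the other two in the same place. I lowered the tray until it touched the bed and then released it. It lies flat between the strips and, after the stop closed, against the end block.
- **Stop and pin:** With the knob pulled up, the slide moved 36.1 mm. The pin then went home: TCP height was 98.7 mm, the same as when I gripped the knob with the pin home in its starting hole. A 4 mm sideways command moved the tool under 1 mm and met about 15 N, so the pin is in the hole.
- **Final hold:** I left the grip at 60 N, with the tool pressing down lightly (about 8 N).

**Disagreements:** Two touches on bare table to find the height of the open fingertips gave 23 mm and 17 mm, and the picture suggested about 14 mm. I chose a grip height that worked for the 14–17 mm range, and the side picture confirmed it. The closed gap on the knob read 24 mm, against a knob diameter of 26 mm. I did not take a last top view to check the bystanders, but nothing in the side pictures showed one being touched.

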